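Set the welding-head air regulator and lock it

ROBOT

A 6-joint arm with a two-finger parallel gripper is mounted at the origin on the work surface. World frame = base frame: x ahead of the robot, y to its left, z up, the work surface at z = 0. Lengths are in m, angles in degrees, forces in N, time in s.
With the tool pointing down it reaches from about 0.3 to 0.875 m from the base axis. Payload 6.4 kg.
Tool frame: the origin (TCP) lies at the centre of the arm's flange, where the gripper is bolted on; the fingertips stand 166 mm ahead of it and the grasp point (between the pads) lies 147 mm ahead of it; z points along the fingers, y is the line along which they close (so a half turn about z gives the same grasp; the last joint's range is limited). The gripper opens to 88 mm and grips with 3 to 60 N. Pads are 18 mm wide; open, the fingers measure 123 mm over their backs; the gripper's body (75 mm by 187 mm) begins 45 mm behind the grasp point.
Start: joints at [61.06, 10.359, 92.074, -0, 77.567, -11.82], TCP at [0.169, 0.55, 0.405] pointing down, gripper open.
Joint ranges: [-171.53, 171.53], [-51.25, 118.39], [17.06, 147.69], [-65.23, 245.23], [0, 150.52], [-178.68, 178.68]. Speed limits (degrees/s): [147.25, 147.25, 172.46, 180, 180, 180].

INTERFACE

Orientations are given as [roll, pitch, yaw] about the fixed x, y, z axes, in that order (R = Rz(yaw) Ry(pitch) Rx(roll)).
In Python, from cell import r gives the robot as it stands.
- The arm moves only by the tool play_rows, never from a script. Its argument "increments" is a list that holds one entry, the list of rows, each a list of 4 numbers: the shift along the tool's x, y, z in units of 25 mm (1.0 is 25 mm), then the turn about the tool's z in units of 8 degrees (1.0 is 8 degrees). In form: [[[tx, ty, tz, turn], ...]]. A call has 1 to 20 rows; each row is the pose to reach, as a shift and turn from the pose commanded when the call began, along the tool's axes at that moment; what a row does not reach only later rows make up. A row lasts 1/10 s, in which the tool goes at most 50 mm and 8.59 degrees, less where a joint would pass 70% of its speed; a pose out of reach is approached as far as the arm can. A call with a gripper value outside its range is refused whole. "gripper" is the finger opening in mm, from 0 to 88.1, set as the call begins (left out, the last holds). The fingers move at their own pace and stop on an object; "newtons" is the grip in N (left out, the last holds). Time passes only in rows, so rows that repeat a pose let the fingers close. It gives the time, the measured TCP pose, the force, the opening and the grip force at its end, in the units of the state.
- r.get_state(): the state, without advancing time (a new reading comes with each control period).
- r.snapshot(name): name is "scene" or "top" or "wrist"; returns a dict with "image" (384x512x3 uint8, red, green, blue), "range_z" (384x512 float32, m along the optical axis (not along the pixel's ray), 0 where there is no reading), "intrinsics" (3x3 intrinsics, pixels), "k1" (the pictures are not rectified: a ray, as slopes to the right and down, at radius r is drawn at 1 + k1 r^2 times it, then the intrinsics apply), "R" (3x3) and "t" (3): a world point X has camera coordinates R X + t; the wrist camera has in their place "T_tool_cam" (4x4, takes a point from camera to tool coordinates, whose origin is the TCP and whose axes are the flange's). Camera axes: x right, y down, z forward; pixel columns grow to the right and rows downward; lengths in m; the calibration is good to about 2 mm. A picture is of the moment at which its call begins: read the wrist's pose just before it.
- r.sign_off(): hands the job in; it is judged then, once.
The state is a dict: "time": time; "joint_positions": joint angles; "dq": joint speeds; "tau": joint torques, N m; "position": TCP position; "ee_rot": TCP orientation; "force": force on the tool from outside, world axes, zero at the start; "ft_torque": the same for the moment, N m; "finger_gap": finger opening in m; "grasp_force": force on a finger pad.
Only numpy, scipy, OpenCV 4.12 (cv2) and the standard library are available. Lean on these libraries where they do the work, as an engineer would, in place of code of your own. Each camera call takes 0.05 s, during which the arm holds its last target. There are 200 camera calls.

TASK

On the battery-pack bench, turn the regulator's black handle clockwise (seen from above) until its nose rests at the long mark by itself once you let go of it; it springs back when released, not always by the same amount. Then slide the steel locking fork fully home over the handle with a gentle push, without ramming it, and leave everything else on the bench as it is.

Things in the scene. Friction and masses are not known exactly. Their poses are not given: they have to be found in the camera images.
- regulator: grey air regulator fixed to the bench, steel foot 160 x 300 mm, round aluminium dial plate 176 mm across with its top 76 mm above the bench. Origin on the bench under the handle's axis, z up, +y from that axis along the long mark and the lock's slide (foot: y = -80 to 220 mm). Place and yaw vary. Dial marks: short 10 mm ticks every 30 degrees, one broad black mark 46 mm long at +y.
- pivot (a point): on the handle's vertical turning axis, 109 mm above the bench. The handle holds where it is left, but the shaft is springy: pushed clockwise (0.16 to 0.29 N m, 3 to 6 N at 50 mm radius) it winds up, and springs back 15 to 28 degrees when let go, by an amount that differs each time. Pushed anticlockwise it needs less and springs back 1 to 14 degrees.
- handle: black lever handle: straight bar 18 mm wide, 96 to 122 mm above the bench (flat dial below it), on a hub of 28 mm radius; long nose with a white line reaches 78 mm from the axis (last 16 mm only 10 mm wide), blunt tail 30 mm. Origin on the axis at 76 mm height, +x along the nose. Starts nose towards the robot, 70 to 128 degrees short of the mark; stop 49 degrees past it.
- nose (a point): tip of the handle's nose on the bar's centre line, 78 mm from the axis, 109 mm above the bench
- mark (a point): where the nose tip has to rest: above the long mark, 78 mm from the axis along the regulator's +y, 109 mm above the bench; fixed to the regulator
- lock: steel fork on a rail, slides only along the regulator's y. Two prongs, 28 mm gap, flared tips, point at the handle's axis; carriage block behind. Origin between the prong tips at 76 mm height, axes as the regulator's. Starts fully back at y = 92 mm, clear of the nose; fully home at y = 47 mm, on a rubber buffer, nose between the prongs. Slides at 4 to 6 N, stays where left; over 40 N damages it.
- tab (a point): middle of the back face (away from the handle) of the lock's upright push tab, the face to push: 46 mm wide, 8 mm thick, 90 to 144 mm above the bench; point at 132 mm height, 93 mm behind the lock's origin, so at y = 185 mm in the regulator's frame fully back, 140 mm fully home. Behind it: rail top at 77 mm. A handle well off the mark is caught by the fork, not straddled.
- pack: bystander: amber-wrapped battery pack with a green board on top, 75 x 98 x 60 mm, loose, beyond the regulator; origin at its underside
- cell: bystander: single blue cell standing upright, 32 mm across, 70 mm tall, loose; origin at its underside
- tape: bystander: roll of amber tape lying flat, 84 mm across, 24 mm tall, loose; origin at its underside
- meter: bystander: yellow and black multimeter lying on its back, 85 x 165 x 40 mm, loose; origin at its underside
- board: bystander: green circuit board on a black mat, 100 x 120 x 20 mm, loose; origin at its underside
- screwdriver: bystander: screwdriver with black handle, 200 mm long, lying, loose; origin at its underside middle
- celltray: bystander: black tray 130 x 130 mm with sixteen upright cells, 75 mm tall, loose; origin at its underside

How it is judged:
By the outcome, as a careful person would: the job done as asked, in the order asked, and still so for the second after the job is handed in, with the robot touching nothing.
It also fails if it takes over 72 s, if anything falls off the work surface, if the arm or the gripper's body presses on something with over 40 N, if the wrist force passes 120 N, or if a joint passes its speed limit or range.

## Working session

There is one attempt and no reset: what is moved stays moved. The work goes in short steps, Python scripts to look and compute and a tool call to move; the robot and the scene stay as the last step left them, time stands still between calls to the robot, and variables do not carry over. Pictures are saved under pics/ and viewed, at most 10 in all, crops included, and the job is handed in when it is done.

Besides the shell and the picture viewer there is one more tool, called after "Emit:" by a JSON object that holds its "api" and its "payload". play_rows: Moves the arm, as the interface text tells. Its arguments: {"type":"object","properties":{"increments":{"type":"array","items":{"type":"array","items":{"type":"array","items":{"type":"number"}}}},"gripper":{"type":"number"},"newtons":{"type":"number"}},"required":["increments"]}

```bash
ls; mkdir -p pics
python3 - <<'E'
from cell import r
import cv2
s=r.get_state();print(s)
a=r.snapshot("top");b=r.snapshot("scene")
cv2.imwrite("pics/top.png",a["image"][:,:,::-1]);cv2.imwrite("pics/scene.png",b["image"][:,:,::-1])
for d in(a,b):print(d["intrinsics"],d["k1"],d["R"],d["t"])
E
```

```text
pics
{'time': 0.0, 'joint_positions': array([ 6.10603716e+01,  1.03986107e+01,  9.21298741e+01, -7.90935655e-04,
        7.75664636e+01, -1.18212749e+01]), 'dq': array([-0.03648615,  0.14572244,  0.11690905, -0.01838632,  0.03299048,
       -0.07679524]), 'tau': array([ 2.18186765e-04, -4.33875167e+01, -3.41845715e+01,  7.01832119e-02,
        3.85467312e-02, -1.27125872e-04]), 'position': array([0.16912428, 0.54930873, 0.40385715]), 'ee_rot': array([-1.79906907e+02, -1.86953478e-02,  1.62881802e+02]), 'force': array([0.27203507, 0.80411269, 0.62266176]), 'ft_torque': array([ 0.04879695,  0.05594235, -0.01927112]), 'grasp_force': 0.0, 'finger_gap': 0.08753282790196373}
[[356.47545403   0.         260.31252816]
 [  0.         356.47545403 189.33380609]
 [  0.           0.           1.        ]] 0.005138225449163353 [[ 0.02847715 -0.99958968 -0.00308626]
 [-0.99683754 -0.02816933 -0.07430619]
 [ 0.07418876  0.00519253 -0.9972307 ]] [-0.05140349  0.5376008   1.1056951 ]
[[475.52816357   0.         254.03314973]
 [  0.         475.52816357 190.81334263]
 [  0.           0.           1.        ]] -0.07033492084966009 [[ 0.834141    0.55148262  0.00870121]
 [ 0.40025091 -0.59439164 -0.69749394]
 [-0.37948386  0.58529096 -0.71653785]] [-0.42658951 -0.16975373  1.64943444]
```

View pics/top.png

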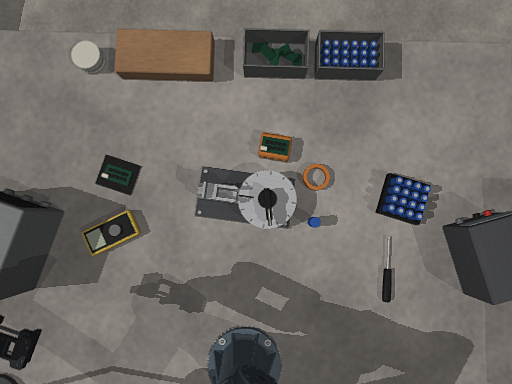

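View pics/scene.png

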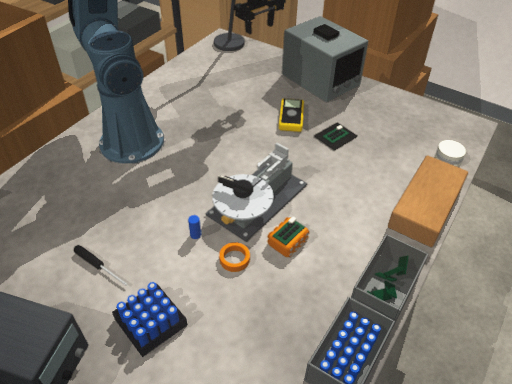

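The top view shows the regulator dial near (267,199), with the nose pointing down toward the robot and ending near (268,228). The lock and rail run left, with the tab near (203,190). Next I'll measure the dial centre, the rail axis and the nose.

```bash
cat > h.py <<'E'
import numpy as np, cv2
from cell import r
from scipy.spatial.transform import Rotation as Ro
def cam(d,s=None):
    if "R" in d: return d["R"].T, -d["R"].T@d["t"]
    M=np.eye(4); M[:3,:3]=Ro.from_euler("xyz",s["ee_rot"],degrees=True).as_matrix(); M[:3,3]=s["position"]
    M=M@d["T_tool_cam"]; return M[:3,:3],M[:3,3]
def onplane(d,uv,z,s=None):
    uv=np.asarray(uv,float).reshape(-1,2); K=d["intrinsics"]
    p=(uv-[K[0,2],K[1,2]])/[K[0,0],K[1,1]]; q=p.copy()
    for _ in range(8): q=p/(1+d["k1"]*(q**2).sum(1,keepdims=True))
    A,c=cam(d,s); w=np.c_[q,np.ones(len(q))]@A.T
    return (c+w*((z-c[2])/w[:,2:]))[:,:2]
def grid(shape):
    v,u=np.mgrid[:shape[0],:shape[1]]; return np.c_[u.ravel(),v.ravel()]
def rectify(d,z,c,half,px,s=None):
    """metric picture at plane height z: rows = world -x, cols = world -y (as the top camera)"""
    n=int(2*half/px); i,j=np.mgrid[:n,:n]
    X=np.stack([c[0]+half-i*px,c[1]+half-j*px,np.full(i.shape,z)],-1).reshape(-1,3)
    A,o=cam(d,s); P=(X-o)@A; q=P[:,:2]/P[:,2:]; q=q*(1+d["k1"]*(q**2).sum(1,keepdims=True))
    K=d["intrinsics"]; m=(q*[K[0,0],K[1,1]]+[K[0,2],K[1,2]]).astype(np.float32).reshape(n,n,2)
    return cv2.remap(d["image"],m,None,cv2.INTER_LINEAR)
E
python3 - <<'E'
from h import *
d=r.snapshot("top"); s=r.get_state()
c0=onplane(d,[267,199],.076)[0]; print("c0",c0, onplane(d,[268,228],.109))
im=rectify(d,.076,c0+[0,.03],.2,.001)
cv2.imwrite("pics/rect.png",cv2.resize(im,(600,600))[:,:,::-1])
w=r.snapshot("wrist"); cv2.imwrite("pics/w0.png",w["image"][:,:,::-1])
print(w["T_tool_cam"],w["intrinsics"])
E
```

```text
c0 [ 0.50623049 -0.05726542] [[ 0.42108894 -0.06193972]]
[[-7.49147799e-04 -9.66029045e-01 -2.58432432e-01  6.56494665e-02]
 [ 9.99998682e-01 -3.51480057e-04 -1.58496696e-03  6.85479676e-04]
 [ 1.44029028e-03 -2.58433279e-01  9.66028036e-01  2.04157709e-02]
 [ 0.00000000e+00  0.00000000e+00  0.00000000e+00  1.00000000e+00]] [[321.27054769   0.         258.70127542]
 [  0.         321.27054769 190.3369922 ]
 [  0.           0.           1.        ]]
```

View pics/rect.png

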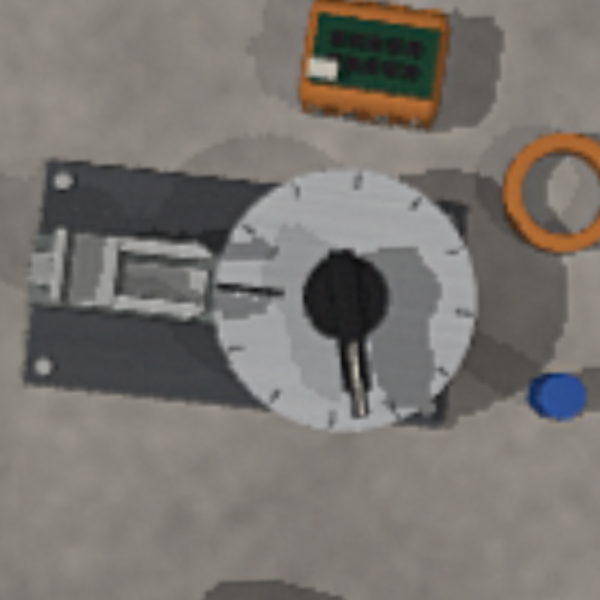

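View pics/w0.png

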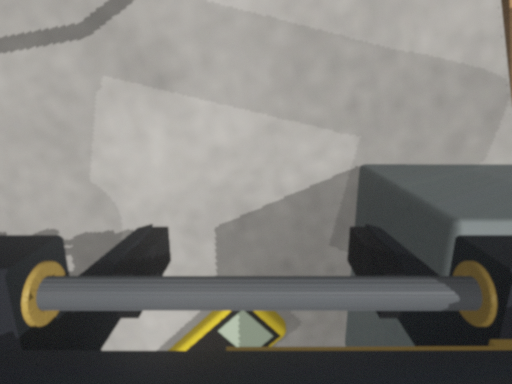

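Rectified view (1.5 px/mm): the dial is centred near (346,300), the long mark runs from (219,287) to (283,293), and the nose's white line ends near (360,412). The wrist view shows only the gripper and the bench to the left. I'll refine these with a circle fit, the tick phase and the nose line.

```bash
cat >> h.py <<'E'
def ptw(c,half,px,ij): # rectified col,row -> world xy
    ij=np.asarray(ij,float).reshape(-1,2); return np.c_[c[0]+half-ij[:,1]*px, c[1]+half-ij[:,0]*px]
def noseang(d,C,yaw,s=None):
    """handle angle from the mark, degrees, clockwise positive (negative = short of it), by the white line / dark bar"""
    im=rectify(d,.122,C,.1,.0005,s).astype(int); g=im.mean(2); n=len(g)
    dark=(g<70).astype(np.uint8)
    P=ptw(C,.1,.0005,grid(g.shape))-C; rr=np.hypot(*P.T); a=np.degrees(np.arctan2(P[:,1],P[:,0])) # world ccw angle
    rel=(a-(90+yaw)+180)%360-180
    m=(dark.ravel()>0)&(rr>.034)&(rr<.068)
    return P,rr,rel,m,im
E
python3 - <<'E'
from h import *
d=r.snapshot("top")
c=np.array([.506,-.058]); half=.12;px=.0005
im=rectify(d,.076,c,half,px); g=cv2.cvtColor(im,cv2.COLOR_RGB2GRAY)
h=cv2.HoughCircles(cv2.GaussianBlur(g,(5,5),0),cv2.HOUGH_GRADIENT,1,50,param1=60,param2=15,minRadius=168,maxRadius=184)
print(h[0][:3]); C=ptw(c,half,px,h[0][0][:2])[0]; print("C",C)
# polar unwrap about C
P=cv2.warpPolar(g,(200,1440),tuple(map(float,h[0][0][:2])),200,cv2.WARP_POLAR_LINEAR)
pr=P[:,158:172].astype(float).mean(1); pr=cv2.medianBlur(pr.astype(np.float32).reshape(-1,1),5).ravel(); 
base=cv2.blur(pr.reshape(-1,1),(1,61)).ravel(); t=base-pr
idx=[i for i in range(1440) if t[i]==t[np.arange(i-30,i+31)%1440].max() and t[i]>6]
print([(i/4,round(float(t[i]))) for i in idx])
M=P[:,90:150].astype(float).mean(1); i=np.arange(640,840); print("mark img ang",(i[M[i].argmin()])/4)
# nose
w=rectify(d,.122,C,.1,.0005); cv2.imwrite("pics/n.png",cv2.resize(w,(600,600))[:,:,::-1])
E
```

```text
[[237.5 239.5 175.7]]
C [ 0.50625 -0.05675]
[(6.25, 41), (36.25, 43), (49.0, 14), (66.0, 33), (96.75, 42), (126.0, 34), (157.0, 42), (187.0, 88), (206.5, 23), (216.75, 41), (246.25, 31), (277.0, 34), (306.5, 47), (335.75, 30)]
mark img ang 186.5
```

View pics/n.png

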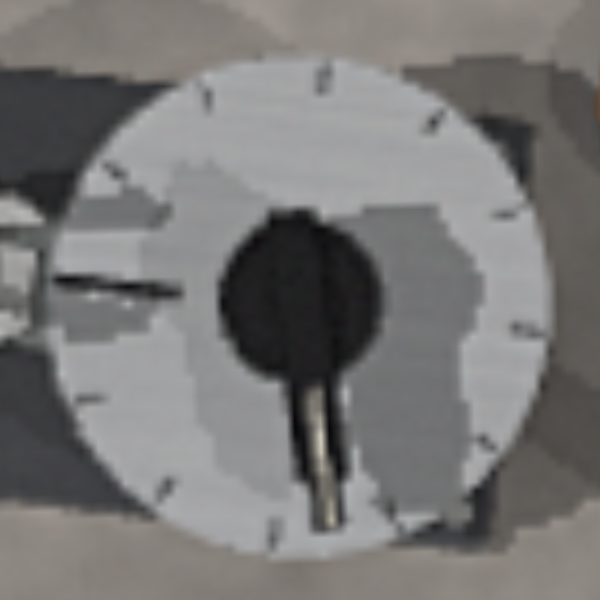

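The mark is at image angle 186.5° and the nose at about 83.2°, so the nose is about 103° short. The dial centre is C≈(0.506,-0.057). Next I'll plan the approach and the push arc, using closed fingers on the anticlockwise side of the bar.

```bash
cat >> h.py <<'E'
C=np.array([.50625,-.05675]); PHI0=186.4
def u(p): p=np.radians(p); return np.array([-np.sin(p),-np.cos(p)])
def tg(p): p=np.radians(p); return np.array([-np.cos(p),np.sin(p)])
def finger(phi,rho=.052,gap=0.,back=.0265,z=.268):
    """TCP x,y,z and yaw for the closed fingers behind (anticlockwise of) the bar at image angle phi; tool y = tangent"""
    xy=C+rho*u(phi)-(back+gap)*tg(phi); return np.r_[xy,z,270-phi]
def rel(cmd,tgt):
    R=Ro.from_euler("xyz",[180,0,cmd[3]],degrees=True).as_matrix()
    t=R.T@(np.array(tgt[:3])-cmd[:3])/.025; return np.r_[t,-(((tgt[3]-cmd[3])+180)%360-180)/8].round(2)
def apply(cmd,row):
    R=Ro.from_euler("xyz",[180,0,cmd[3]],degrees=True).as_matrix()
    return np.r_[np.array(cmd[:3])+R@np.array(row[:3])*.025, cmd[3]-8*row[3]]
E
python3 - <<'E'
from h import *
cmd=np.array([.169,.55,.405,162.88])
f=finger(83.2,gap=.02); a=f.copy(); a[2]=.36
print(f,rel(cmd,a),rel(a,f))
E
```

```text
[ 4.60121578e-01 -1.09079902e-01  2.68000000e-01  1.86800000e+02] [-18.89 -21.77   1.8   -2.99] [ 0.   -0.    3.68 -0.  ]
```

Emit:
{"api": "play_rows", "payload": {"increments": [[[-18.9,-21.8,1.8,-3],[-18.9,-21.8,1.8,-3],[-18.9,-21.8,1.8,-3],[-18.9,-21.8,1.8,-3],[-18.9,-21.8,1.8,-3],[-18.9,-21.8,1.8,-3],[-18.9,-21.8,1.8,-3],[-18.9,-21.8,1.8,-3],[-18.9,-21.8,1.8,-3],[-18.9,-21.8,1.8,-3],[-18.9,-21.8,1.8,-3],[-18.9,-21.8,1.8,-3],[-18.9,-21.8,1.8,-3],[-18.9,-21.8,1.8,-3],[-18.9,-21.8,1.8,-3],[-18.9,-21.8,1.8,-3],[-18.9,-21.8,1.8,-3],[-18.9,-21.8,1.8,-3],[-18.9,-21.8,1.8,-3],[-18.9,-21.8,1.8,-3]]], "gripper": 0}}

```text
time: 2.25
position: [0.4602, -0.1093, 0.36]
ee_rot: [-180.0, 0.0, -173.0]
force: [-0.1, -0.9, -0.2]
finger_gap: 0.0003
grasp_force: 0.0
```

Run:
```python
from h import *
s=r.get_state(); d=r.snapshot("wrist"); print(s["position"],s["ee_rot"],s["force"])
a=rectify(d,.122,C,.12,.0008,s); b=rectify(d,.076,C,.12,.0008,s); e=rectify(r.snapshot("top"),.122,C,.12,.0008)
for k in (a,b,e):
    for ang in (PHI0,83.2): cv2.line(k,(150,150),(int(150+97*np.cos(np.radians(ang))),int(150+97*np.sin(np.radians(ang)))),(255,0,0),1)
    cv2.circle(k,(150,150),110,(255,0,0),1)
cv2.imwrite("pics/w1.png",np.hstack([a,b])[:,:,::-1])
```

```text
[ 0.46018673 -0.10933348  0.3599618 ] [-1.79989655e+02  2.37193650e-02 -1.73028866e+02] [-0.0974504  -0.90832965 -0.15929219]
```

View pics/w1.png

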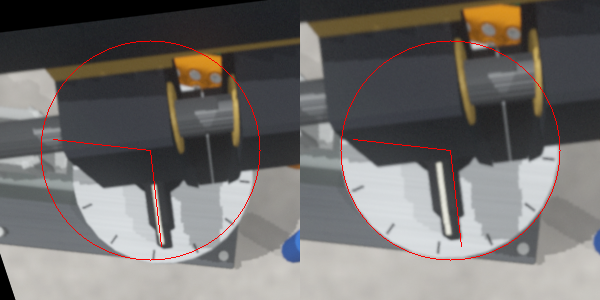

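The wrist view agrees: the bar's white line and the dial rim lie on the predicted lines. Lowering beside the bar.

Emit:
{"api": "play_rows", "payload": {"increments": [[[0,0,1,0],[0,0,2,0],[0,0,3,0],[0,0,3.7,0],[0,0,3.7,0],[0,0,3.7,0]]]}}

```text
time: 2.95
position: [0.4605, -0.1103, 0.2676]
ee_rot: [180.0, -0.0, -173.1]
force: [0.4, -0.2, 1.5]
finger_gap: 0.0006
grasp_force: 0.0
```

Run:
```python
from h import *
s=r.get_state(); print(s["position"],s["ee_rot"],s["force"])
c=apply(apply(np.array([.169,.55,.405,162.88]),[-18.9,-21.8,1.8,-3]),[0,0,3.7,0]); print(c)
L=[rel(c,finger(83.2,gap=g)) for g in(.015,.01,.005,0)]+[rel(c,finger(p)) for p in 83.2+np.arange(1,17)*4]
print(np.array(L)[:,[0,1,3]].round(2).tolist())
c2=apply(c,L[-1]);p0=83.2+64; L=[rel(c2,finger(p)) for p in np.linspace(p0,PHI0+18,18)[1:]]
print(p0,np.array(L)[:,[0,1,3]].round(2).tolist())
```

```text
[ 0.460513   -0.11026634  0.26756661] [ 1.79993121e+02 -1.20294725e-02 -1.73099027e+02] [ 0.37207507 -0.15269772  1.51260897]
[ 4.60129876e-01 -1.09942910e-01  2.67500000e-01  1.86880000e+02]
[[-0.0, 0.23, 0.01], [-0.0, 0.43, 0.01], [-0.0, 0.63, 0.01], [-0.0, 0.83, 0.01], [0.06, 0.98, 0.51], [0.12, 1.13, 1.01], [0.17, 1.29, 1.51], [0.21, 1.45, 2.01], [0.23, 1.61, 2.51], [0.25, 1.77, 3.01], [0.25, 1.94, 3.51], [0.24, 2.1, 4.01], [0.22, 2.26, 4.51], [0.19, 2.42, 5.01], [0.15, 2.58, 5.51], [0.09, 2.73, 6.01], [0.03, 2.88, 6.51], [-0.05, 3.03, 7.01], [-0.13, 3.17, 7.51], [-0.22, 3.3, 8.01]]
147.2 [[0.06, 0.13, 0.42], [0.11, 0.25, 0.84], [0.15, 0.38, 1.26], [0.19, 0.52, 1.68], [0.22, 0.65, 2.1], [0.24, 0.79, 2.52], [0.25, 0.92, 2.94], [0.25, 1.06, 3.36], [0.25, 1.2, 3.79], [0.24, 1.33, 4.21], [0.22, 1.47, 4.63], [0.19, 1.6, 5.05], [0.15, 1.74, 5.47], [0.11, 1.87, 5.89], [0.06, 1.99, 6.31], [0.0, 2.12, 6.73], [-0.06, 2.24, 7.15]]
```

Emit:
{"api": "play_rows", "payload": {"increments": [[[0,0.23,0,0],[0,0.43,0,0],[0,0.63,0,0],[0,0.83,0,0],[0.06,0.98,0,0.5],[0.12,1.13,0,1],[0.17,1.29,0,1.5],[0.21,1.45,0,2],[0.23,1.61,0,2.5],[0.25,1.77,0,3],[0.25,1.94,0,3.5],[0.24,2.1,0,4],[0.22,2.26,0,4.5],[0.19,2.42,0,5],[0.15,2.58,0,5.5],[0.09,2.73,0,6],[0.03,2.88,0,6.5],[-0.05,3.03,0,7],[-0.13,3.17,0,7.5],[-0.22,3.3,0,8]]]}}

```text
time: 4.95
position: [0.4552, -0.0274, 0.2672]
ee_rot: [-179.9, -0.1, 122.8]
force: [-4.3, -1.5, 3.8]
finger_gap: 0.0001
grasp_force: 2.6
```

Run:
```python
from h import *
F=[]
for k in range(4):
    s=r.get_state(); d=r.snapshot("wrist"); F.append(s["force"])
print(s["position"],s["ee_rot"],np.mean(F,0), np.mean(F,0)[:2]@tg(147.2))
a=rectify(d,.122,C,.12,.0005,s)
for ang in (PHI0,147.2): cv2.line(a,(240,240),(int(240+155*np.cos(np.radians(ang))),int(240+155*np.sin(np.radians(ang)))),(255,0,0),1)
cv2.imwrite("pics/w2.png",a[:,:,::-1])
```

```text
[ 0.45534881 -0.02737501  0.26719134] [-1.79903144e+02 -6.37180104e-02  1.23017952e+02] [-4.96958375 -1.02250857  3.71057077] -4.731167422431148
```

View pics/w2.png

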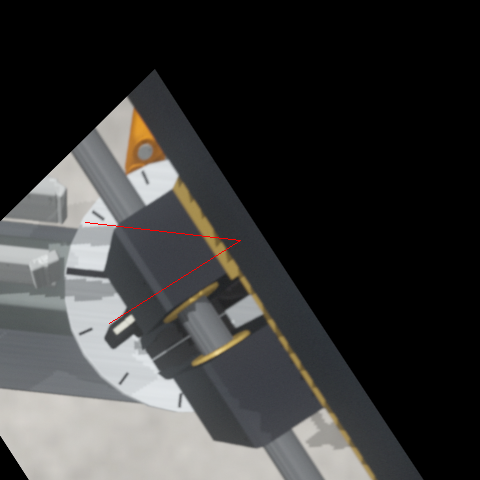

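The nose is at about 144° against a commanded 147°, so it lags about 3°. The contact force is about 4.7 N. Continuing.

Emit:
{"api": "play_rows", "payload": {"increments": [[[0.06,0.13,0,0.42],[0.11,0.25,0,0.84],[0.15,0.38,0,1.26],[0.19,0.52,0,1.68],[0.22,0.65,0,2.1],[0.24,0.79,0,2.52],[0.25,0.92,0,2.94],[0.25,1.06,0,3.36],[0.25,1.2,0,3.8],[0.24,1.33,0,4.2],[0.22,1.47,0,4.63],[0.19,1.6,0,5.05],[0.15,1.74,0,5.47],[0.11,1.87,0,5.9],[0.06,2,0,6.3],[0,2.12,0,6.73],[-0.06,2.24,0,7.15]]]}}

```text
time: 6.85
position: [0.5032, 0.0025, 0.2669]
ee_rot: [-179.8, -0.1, 65.7]
force: [-4.5, 5.5, 2.7]
finger_gap: 0.0003
grasp_force: 2.7
```

Run:
```python
from h import *
F=[]
for k in range(6):
    s=r.get_state(); d=r.snapshot("wrist"); F.append(s["force"])
P=204.4
print(s["position"],s["ee_rot"],np.mean(F,0), np.mean(F,0)[:2]@tg(P), finger(P))
a=rectify(d,.122,C,.12,.0005,s)
hsv=cv2.cvtColor(a,cv2.COLOR_RGB2HSV)
cv2.imwrite("pics/w3.png",a[:,:,::-1])
c=finger(P); print([rel(c,finger(p))[[0,1,3]].tolist() for p in (P+1.5,P+3,P+4.5,P+6)])
print([rel(c,finger(P,gap=g))[[0,1,3]].tolist() for g in (.01,.03)])
```

```text
[0.50321487 0.00244104 0.2669584 ] [-1.79861610e+02 -8.06849821e-02  6.58177440e+01] [-3.0119484   5.4906548   1.87522204] -5.011146012510993 [5.03598313e-01 1.55281775e-03 2.68000000e-01 6.56000000e+01]
[[0.03, 0.05, 0.19], [0.05, 0.11, 0.38], [0.08, 0.17, 0.56], [0.1, 0.22, 0.75]]
[[-0.0, -0.4, -0.0], [-0.0, -1.2, -0.0]]
```

View pics/w3.png

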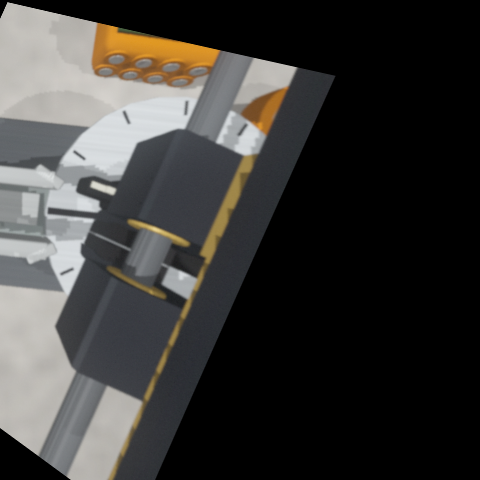

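The nose is at about 200.5° (14° past the mark) under a load of about 5 N. Pushing about 7° more, then backing off toward -x.

Emit:
{"api": "play_rows", "payload": {"increments": [[[0.03,0.06,0,0.22],[0.06,0.13,0,0.44],[0.09,0.2,0,0.66],[0.12,0.26,0,0.88],[0.12,0.26,0,0.88]]]}}

```text
time: 7.65
position: [0.5105, 0.0025, 0.267]
ee_rot: [-179.9, -0.1, 58.7]
force: [-2.3, 6.1, 1.0]
finger_gap: 0.0003
grasp_force: 2.5
```

Run:
```python
from h import *
F=[]
for k in range(4):
    s=r.get_state(); r.snapshot("wrist"); F.append(s["force"])
P=211.4; c=apply(finger(204.4),[.12,.26,0,.88]); print(c,s["position"],s["ee_rot"],np.mean(F,0)[:2]@tg(P))
print(rel(c,np.r_[.488,.0,c[2:]]),rel(c,np.r_[.450,-.01,c[2:]]))
```

```text
[5.10757070e-01 1.59968994e-03 2.68000000e-01 5.85600000e+01] [0.51043123 0.00250024 0.2669561 ] [-1.79866984e+02 -6.89180956e-02  5.87760821e+01] -4.958842031126118
[-0.53 -0.74 -0.   -0.  ] [-1.66 -1.83 -0.   -0.  ]
```

Emit:
{"api": "play_rows", "payload": {"increments": [[[-0.2,-0.3,0,0],[-0.5,-0.7,0,0],[-0.8,-1,0,0],[-1.2,-1.4,0,0],[-1.7,-1.8,0,0],[-1.7,-1.8,0,0],[-1.7,-1.8,0,0]]]}}

```text
time: 8.55
position: [0.4506, -0.0117, 0.2676]
ee_rot: [179.9, -0.0, 58.6]
force: [-0.5, 0.7, 0.0]
finger_gap: 0.0005
grasp_force: 0.0
```

```bash
cat >> h.py <<'E'
def white(d,s=None):
    """image angle of the nose's white line: bright pixels amid the black bar, on the plane z=.122"""
    a=rectify(d,.122,C,.1,.0005,s); g=cv2.cvtColor(a,cv2.COLOR_RGB2GRAY)
    i,j=np.mgrid[:400,:400]; rr=np.hypot(i-200,j-200)*.5; an=np.degrees(np.arctan2(i-200,j-200))%360
    hsv=cv2.cvtColor(a,cv2.COLOR_RGB2HSV)
    blk=cv2.dilate((g<55).astype(np.uint8),np.ones((13,13)))
    m=((g>150)&(blk>0)&(rr>30)&(rr<78)&(abs(an-PHI0)<45)).astype(np.uint8)
    n,l,st,ce=cv2.connectedComponentsWithStats(m)
    for k in range(1,n):
        q=l==k
        if st[k,4]>60: print("blob",st[k,4],"r",rr[q].min().round(),rr[q].max().round(),"ang med",np.median(an[q]).round(1),"off mark",(np.median(an[q])-PHI0).round(1))
    return a
E
python3 - <<'E'
from h import *
s=r.get_state(); d=r.snapshot("wrist"); t=r.snapshot("top"); print(s["position"],s["force"])
a=white(d,s); print("top"); b=white(t)
cv2.imwrite("pics/w4.png",np.hstack([a,b])[:,:,::-1])
E
```

```text
[ 0.45063535 -0.01174511  0.26760664] [-0.50966453  0.72875617  0.01551015]
blob 134 r 41.0 51.0 ang med 167.0 off mark -19.4
top
blob 61 r 40.0 53.0 ang med 197.7 off mark 11.3
```

View pics/w4.png

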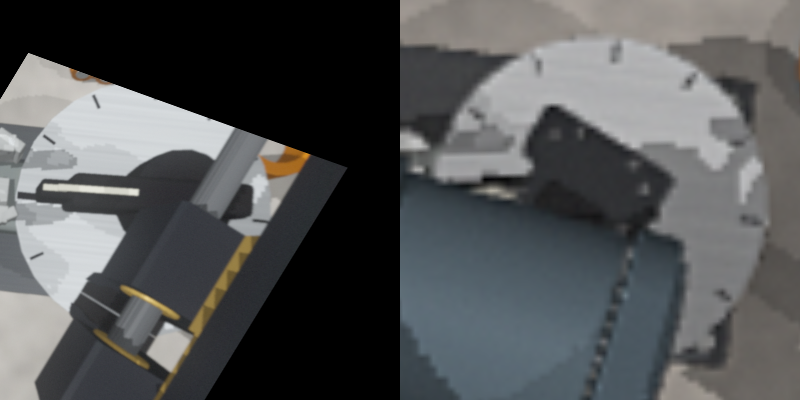

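The wrist view (left) shows the nose free, with its white line from (43,187) to (138,192), a few degrees short of the mark. I'll compare the line's slope with the mark's in the same view.

```bash
cat >> h.py <<'E'
def line(mask,lo=40):
    """fitted angle (deg, image, pointing left = near 180) and ends of the blobs of a mask"""
    n,l,st,ce=cv2.connectedComponentsWithStats(mask.astype(np.uint8)); out=[]
    for k in range(1,n):
        if st[k,4]<lo: continue
        p=np.argwhere(l==k)[:,::-1].astype(np.float32); vx,vy,x,y=cv2.fitLine(p,cv2.DIST_L2,0,.01,.01).ravel()
        t=(p-[x,y])@[vx,vy]; 
        if np.ptp(t)<40 or st[k,4]/np.ptp(t)>14: continue
        ang=np.degrees(np.arctan2(vy,vx))%180; ang=ang+180 if ang<90 else ang
        out.append((round(float(ang),1),st[k,4],p[p[:,0].argmin()].tolist(),p[p[:,0].argmax()].tolist(), round(float(y+(200-x)*vy/vx),1)))
    return out
def check(d,s):
    a=rectify(d,.122,C,.1,.0005,s);g=cv2.cvtColor(a,cv2.COLOR_RGB2GRAY); sat=cv2.cvtColor(a,cv2.COLOR_RGB2HSV)[...,1]
    i,j=np.mgrid[:400,:400]; roi=(abs(i-200)<70)&(j<165)
    print("nose",line((g>165)&roi&(cv2.dilate((g<60).astype(np.uint8),np.ones((15,15)))>0)))
    b=rectify(d,.076,C,.1,.0005,s);g=cv2.cvtColor(b,cv2.COLOR_RGB2GRAY)
    print("dark",line((g<75)&roi&(j<90)))
    return a,b
E
python3 - <<'E'
from h import *
s=r.get_state(); d=r.snapshot("wrist"); a,b=check(d,s); cv2.imwrite("pics/x.png",np.hstack([a,b])[:,:,::-1])
E
```

```text
nose [(150.6, np.int32(258), [112.0, 174.0], [153.0, 156.0], 126.5), (199.1, np.int32(335), [71.0, 213.0], [123.0, 231.0], 253.6)]
dark [(182.3, np.int32(855), [27.0, 176.0], [89.0, 159.0], 183.1)]
```

View pics/x.png

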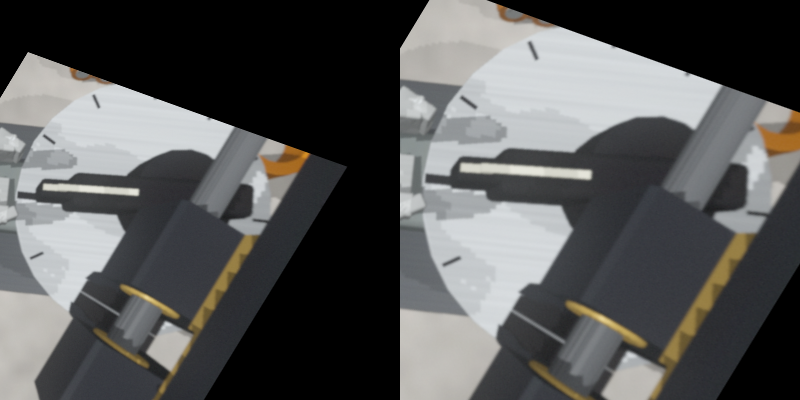

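The nose is about 2–3.5° short of the mark by eye. I've used all my picture views, so from here I measure numerically. Raising for a clearer line of sight.

Emit:
{"api": "play_rows", "payload": {"increments": [[[0,0,-2,0],[0,0,-4,0],[1,0,-5,0],[2,0,-5,0],[2,0,-5,0],[2,0,-5,0],[2,0,-5,0]]]}}

```text
time: 9.4
position: [0.4761, 0.0309, 0.3913]
ee_rot: [-179.9, 0.1, 58.6]
force: [0.4, -0.3, -0.1]
finger_gap: 0.0007
grasp_force: 0.0
```

```bash
cat >> h.py <<'E'
def meas(d,s=None,t=1):
    """nose line (warm white amid black) at z=.122 and long mark (dark) at z=.076, rectified pixels of 0.5 mm, axis at (200,200)"""
    a=rectify(d,.122,C,.1,.0005,s).astype(int); i,j=np.mgrid[:400,:400]
    rr=np.hypot(i-200,j-200)/2; an=np.degrees(np.arctan2(i-200,j-200))%360
    roi=(abs(an-PHI0)<40)&(rr>20)&(rr<80); warm=a[...,0]-a[...,2]
    m=roi&(a.mean(2)>120)&(warm>4)
    print("nose",m.sum(),line(m,30))
    b=rectify(d,.076,C,.1,.0005,s).astype(int).mean(2)
    for lo,hi in((76,87),(46,58),(58,68),(66,76)):
        q=(rr>lo)&(rr<hi)&(abs(an-PHI0)<5)&(b<90); print("mark r",lo,hi,q.sum(),an[q].mean().round(2) if q.any() else None)
    for k in range(-5,6):
        q=(rr>79)&(rr<86)&(abs((an-PHI0-30*k+180)%360-180)<4)&(b<115)
        if k and 15<q.sum()<120: print("tick",k,q.sum(),(((an[q]-PHI0-30*k+180)%360-180).mean()).round(2))
E
python3 - <<'E'
from h import *
s=r.get_state(); d=r.snapshot("wrist"); print(s["position"],s["ee_rot"],s["joint_positions"]); meas(d,s); print("top"); meas(r.snapshot("top"))
E
```

```text
[0.4760556  0.03087922 0.3912805 ] [-1.79897323e+02  6.11312174e-02  5.86447568e+01] [-1.05781870e+01 -1.66570485e+00  1.06534442e+02 -2.14394572e-02
  7.52489489e+01  2.07825912e+01]
nose 882 [(183.7, np.int32(882), [42.0, 184.0], [139.0, 190.0], 196.3)]
mark r 76 87 87 187.27
mark r 46 58 90 184.21
mark r 58 68 65 184.66
mark r 66 76 189 185.99
tick -4 29 -2.81
top
nose 0 []
mark r 76 87 392 188.25
mark r 46 58 251 188.45
mark r 58 68 312 187.25
mark r 66 76 465 186.64
tick -5 85 0.57
tick 2 102 -2.13
tick 4 26 -0.28
```

The nose rests about 2° short of the mark (about 2.5 mm at the tip), which is inside the fork's clearance. Next I'll plan the move to behind the tab, and check the nose again from there.

Run:
```python
from h import *
c=apply(finger(204.4),[.12,.26,0,.88]); c=apply(c,[-1.7,-1.8,0,0]); c=apply(c,[2,0,-5,0]); print(c)
yr=u(PHI0); t=np.r_[C+.214*yr,c[2],270-PHI0]; print(t,rel(c,t))
```

```text
[4.76275702e-01 3.14708342e-02 3.93000000e-01 5.85600000e+01]
[ 0.53010435  0.15591633  0.393      83.6       ] [ 5.37 -0.76 -0.   -3.13]
```

Emit:
{"api": "play_rows", "payload": {"increments": [[[1.8,-0.25,0,-1],[3.6,-0.5,0,-2],[5.37,-0.76,0,-3.13],[5.37,-0.76,0,-3.13],[5.37,-0.76,0,-3.13],[5.37,-0.76,0,-3.13]]]}}

```text
time: 10.1
position: [0.5298, 0.1547, 0.3918]
ee_rot: [-179.9, 0.0, 83.6]
force: [0.6, -0.4, 0.3]
finger_gap: 0.0007
grasp_force: 0.0
```

Run:
```python
from h import *
s=r.get_state(); d=r.snapshot("wrist"); print(s["position"],s["ee_rot"]); meas(d,s); print("top"); meas(r.snapshot("top"))
```

```text
[0.52976264 0.15468471 0.39175923] [-1.79939587e+02  3.84467726e-02  8.35577992e+01]
nose 1338 [(93.1, np.int32(918), [72.0, 119.0], [91.0, 86.0], -2100.2)]
mark r 76 87 0 None
mark r 46 58 386 185.82
mark r 58 68 432 186.36
mark r 66 76 148 186.43
top
nose 394 [(183.1, np.int32(325), [48.0, 190.0], [112.0, 195.0], 197.9)]
mark r 76 87 210 185.3
mark r 46 58 184 185.62
mark r 58 68 292 186.08
mark r 66 76 199 184.55
tick -5 20 -0.47
tick -1 19 0.49
tick 5 106 -0.37
```

Combined estimates put the nose about 2.8° short. The load at release gives a calibration: rest ≈ command − 28° at 4.96 N. There is plenty of time, so I'll make one more clockwise push to place it more exactly.

Run:
```python
from h import *
c=apply(finger(204.4),[.12,.26,0,.88]); c=apply(c,[-1.7,-1.8,0,0]); c=apply(c,[2,0,-5,0]); c=apply(c,[5.37,-.76,0,-3.13]); 
p=finger(186.5,gap=.025); p[2]=c[2]; print(c,p,rel(c,p))
c=apply(c,[-6.03 if 0 else rel(c,p)[0],rel(c,p)[1],0,0]); c[2]=.268
L=[rel(c,finger(186.5,gap=g)) for g in(.018,.012,.006,0)]+[rel(c,finger(q)) for q in np.linspace(186.5,206,11)[1:]]
print(c,np.array(L)[:,[0,1,3]].tolist())
```

```text
[ 0.53009068  0.15592167  0.393      83.6       ] [4.60967617e-01 7.45702004e-04 3.93000000e-01 8.35000000e+01] [-6.48 -2.06 -0.    0.01]
[4.60853662e-01 6.71919202e-04 2.68000000e-01 8.36000000e+01] [[0.0, 0.28, 0.01], [0.0, 0.52, 0.01], [0.0, 0.76, 0.01], [0.0, 1.0, 0.01], [0.04, 1.08, 0.26], [0.07, 1.15, 0.5], [0.1, 1.22, 0.74], [0.13, 1.3, 0.99], [0.15, 1.37, 1.23], [0.17, 1.45, 1.47], [0.19, 1.53, 1.72], [0.21, 1.6, 1.96], [0.22, 1.68, 2.21], [0.23, 1.76, 2.45]]
```

Emit:
{"api": "play_rows", "payload": {"increments": [[[-1.6,-0.5,0,0],[-3.2,-1,0,0],[-4.8,-1.5,0,0],[-6.48,-2.06,0,0],[-6.48,-2.06,0,0],[-6.48,-2.06,1.5,0],[-6.48,-2.06,3,0],[-6.48,-2.06,4,0],[-6.48,-2.06,5,0],[-6.48,-2.06,5,0],[-6.48,-2.06,5,0]]]}}

```text
time: 11.3
position: [0.4611, 0.0002, 0.2676]
ee_rot: [-180.0, -0.0, 83.6]
force: [-0.1, -0.2, 1.1]
finger_gap: 0.0006
grasp_force: 0.0
```

Emit:
{"api": "play_rows", "payload": {"increments": [[[0,0.28,0,0],[0,0.52,0,0],[0,0.76,0,0],[0,1,0,0],[0.04,1.08,0,0.26],[0.07,1.15,0,0.5],[0.1,1.22,0,0.74],[0.13,1.3,0,1],[0.15,1.37,0,1.23],[0.17,1.45,0,1.47],[0.19,1.53,0,1.72],[0.21,1.6,0,1.96],[0.22,1.68,0,2.2],[0.23,1.76,0,2.45],[0.23,1.76,0,2.45]]]}}

```text
time: 12.8
position: [0.5055, 0.0015, 0.2672]
ee_rot: [-179.9, 0.0, 64.1]
force: [-3.4, 1.6, 1.6]
finger_gap: 0.0002
grasp_force: 1.8
```

```bash
cat >> h.py <<'E'
def hold(P,n=5):
    F=[]
    for k in range(n): s=r.get_state(); r.snapshot("wrist"); F.append(s["force"][:2]@tg(P))
    F=-np.array(F); print("t",s["time"],s["position"],s["ee_rot"][2],"F",F.round(2),F.mean().round(2),"rest est off mark",(P-28-4.74*(F.mean()-4.96)-PHI0).round(1))
E
python3 - <<'E'
from h import *
hold(206); c=finger(206); print([(q,rel(c,finger(q))[[0,1,3]].tolist()) for q in (208,210,212,214,216)])
E
```

```text
t 13.0 [0.50537466 0.00143979 0.26724171] 64.12685705208479 F [3.75 3.19 3.1  2.98 2.76] 3.16 rest est off mark 0.1
[(208, [0.04, 0.07, 0.25]), (210, [0.07, 0.15, 0.5]), (212, [0.1, 0.22, 0.75]), (214, [0.13, 0.3, 1.0]), (216, [0.15, 0.38, 1.25])]
```

Run:
```python
from h import *
hold(206,10)
c=finger(206); print(rel(c,np.r_[.488,.0,c[2:]]),rel(c,np.r_[.452,-.005,c[2:]]))
```

```text
t 13.5 [0.50544334 0.00130809 0.26725848] 64.08164086659528 F [3.79 3.33 3.27 3.94 3.49 4.79 4.08 3.56 3.98 3.48] 3.77 rest est off mark -2.8
[-0.36 -0.59 -0.   -0.  ] [-1.17 -1.8  -0.   -0.  ]
```

The load is still consistent with elastic wind-up and no slip yet. Pushing on in small steps.

Emit:
{"api": "play_rows", "payload": {"increments": [[[0.02,0.04,0,0.13],[0.04,0.07,0,0.25],[0.05,0.11,0,0.38],[0.07,0.15,0,0.5],[0.07,0.15,0,0.5]]]}}

```text
time: 14.05
position: [0.5097, 0.0012, 0.2672]
ee_rot: [-180.0, -0.0, 60.0]
force: [-3.6, 5.3, 2.7]
finger_gap: 0.0002
grasp_force: 2.3
```

Run:
```python
from h import *
hold(210,12)
c=finger(210); print([(q,rel(c,finger(q))[[0,1,3]].tolist()) for q in (211,212,213,214,216)])
print(rel(c,np.r_[.488,.0,c[2:]]),rel(c,np.r_[.452,-.005,c[2:]]))
```

```text
t 14.6 [0.50954439 0.00121362 0.26723054] 60.08289663999758 F [5.77 4.41 4.34 3.97 4.57 4.24 5.05 5.46 4.32 3.94 3.36 4.33] 4.48 rest est off mark -2.1
[(211, [0.02, 0.04, 0.12]), (212, [0.04, 0.07, 0.25]), (213, [0.05, 0.11, 0.38]), (214, [0.07, 0.15, 0.5]), (216, [0.1, 0.22, 0.75])]
[-0.48 -0.71 -0.   -0.  ] [-1.37 -1.85 -0.   -0.  ]
```

Emit:
{"api": "play_rows", "payload": {"increments": [[[0.02,0.04,0,0.13],[0.04,0.07,0,0.25],[0.05,0.11,0,0.38],[0.05,0.11,0,0.38]]]}}

```text
time: 15.05
position: [0.5127, 0.0009, 0.2672]
ee_rot: [180.0, -0.0, 57.0]
force: [-2.4, 5.4, 3.4]
finger_gap: 0.0004
grasp_force: 2.4
```

Run:
```python
from h import *
hold(213,14)
c=finger(213); print([(q,rel(c,finger(q))[[0,1,3]].tolist()) for q in (214,215,216)])
print(rel(c,np.r_[.488,.0,c[2:]]),rel(c,np.r_[.452,-.005,c[2:]]))
```

```text
t 15.7 [0.51263293 0.0009658  0.26723259] 57.02611307304969 F [4.98 5.03 3.96 4.87 4.56 5.54 4.22 4.62 4.42 5.71 4.1  5.18 4.01 3.72] 4.64 rest est off mark 0.1
[(214, [0.02, 0.04, 0.12]), (215, [0.04, 0.07, 0.25]), (216, [0.05, 0.11, 0.38])]
[-0.57 -0.79 -0.   -0.  ] [-1.53 -1.89 -0.   -0.  ]
```

It is slipping now, and the estimated rest position is on the mark. Releasing.

Emit:
{"api": "play_rows", "payload": {"increments": [[[-0.2,-0.3,0,0],[-0.5,-0.7,0,0],[-0.8,-1.1,0,0],[-1.2,-1.5,0,0],[-1.5,-1.9,0,0],[-1.5,-1.9,0,0],[-1.5,-1.9,-2,0],[-1.5,-1.9,-4,0],[0.5,-1.9,-5,0],[0.5,-1.9,-5,0],[0.5,-1.9,-5,0],[0.5,-1.9,-5,0]]]}}

```text
time: 16.95
position: [0.4791, 0.0369, 0.3908]
ee_rot: [-179.9, 0.1, 57.1]
force: [0.7, 0.4, -0.5]
finger_gap: 0.0004
grasp_force: 0.0
```

Run:
```python
from h import *
s=r.get_state(); d=r.snapshot("wrist"); print(s["time"],s["position"],s["ee_rot"]); meas(d,s)
c=apply(finger(213),[.5,-1.9,-5,0]); t=np.r_[C+.214*u(PHI0),c[2],270-PHI0]; print(c,t,rel(c,t))
```

```text
16.95 [0.47905276 0.03693434 0.39076474] [-1.79894878e+02  9.13279637e-02  5.70629398e+01]
nose 897 [(187.1, np.int32(897), [43.0, 175.0], [140.0, 187.0], 196.7)]
mark r 76 87 74 187.35
mark r 46 58 194 184.42
mark r 58 68 61 186.87
mark r 66 76 167 188.34
[4.79317596e-01 3.76475402e-02 3.93000000e-01 5.70000000e+01] [ 0.53010435  0.15591633  0.393      83.6       ] [ 5.07 -0.87 -0.   -3.32]
```

The nose line is now at 187.1° against the mark's 186.4°, so it is within 1°. Moving behind the tab.

Emit:
{"api": "play_rows", "payload": {"increments": [[[1.7,-0.3,0,-1],[3.4,-0.6,0,-2],[5.07,-0.87,0,-3.32],[5.07,-0.87,0,-3.32],[5.07,-0.87,0,-3.32],[5.07,-0.87,0,-3.32]]]}}

```text
time: 17.6
position: [0.5299, 0.1545, 0.3909]
ee_rot: [-179.9, 0.0, 83.5]
force: [0.8, 0.8, 0.4]
finger_gap: 0.0002
grasp_force: 0.0
```

Run:
```python
from h import *
s=r.get_state(); d=r.snapshot("wrist"); t=r.snapshot("top"); print(s["time"],s["position"],s["ee_rot"]); meas(t)
# tab: depth points above z .135 near the expected place
for nm,q,ss in(("w",d,s),("t",t,None)):
    A,o=cam(q,ss); Z=q["range_z"]; K=q["intrinsics"]; g=grid(Z.shape); p=(g-[K[0,2],K[1,2]])/[K[0,0],K[1,1]]
    p=p/(1+q["k1"]*(p**2).sum(1,keepdims=True)); z=Z.ravel(); X=(np.c_[p,np.ones(len(p))]*z[:,None])@A.T+o
    D=X[:,:2]-C; yy=D@u(PHI0); xx=D@tg(PHI0)
    m=(z>0)&(X[:,2]>.136)&(X[:,2]<.152)&(yy>.13)&(yy<.22)&(abs(xx)<.05)
    if m.sum()>5: print(nm,m.sum(),"tab y",np.percentile(yy[m],[3,50,97]),"x",np.percentile(xx[m],[3,97]),"z",np.median(X[m,2]))
```

```text
17.6 [0.52985148 0.15453806 0.39094862] [-1.79871251e+02  4.88560956e-02  8.34780269e+01]
nose 321 [(188.6, np.int32(239), [74.0, 185.0], [124.0, 189.0], 201.9)]
mark r 76 87 201 186.49
mark r 46 58 263 184.43
mark r 58 68 250 185.55
mark r 66 76 163 186.93
tick -5 18 -0.51
tick -1 19 0.43
tick 5 106 -0.38
t 52 tab y [0.1763005  0.17932072 0.18391079] x [-0.02250832  0.0194617 ] z 0.14379178755251704
```

The depth check puts the tab where expected, with its back face at about y=184 mm. Descending and starting the push.

Emit:
{"api": "play_rows", "payload": {"increments": [[[0,0,1.2,0],[0,0,2.4,0],[0,0,3.6,0],[0,0,4.2,0],[0,0,4.6,0],[0,0,4.6,0]]]}}

```text
time: 18.3
position: [0.53, 0.155, 0.2765]
ee_rot: [-179.9, 0.0, 83.6]
force: [-0.6, 0.1, 0.0]
finger_gap: 0.0005
grasp_force: 0.0
```

Emit:
{"api": "play_rows", "payload": {"increments": [[[-0.1,0,0,0],[-0.2,0,0,0],[-0.3,0,0,0],[-0.4,0,0,0],[-0.5,0,0,0],[-0.6,0,0,0],[-0.65,0,0,0],[-0.7,0,0,0],[-0.75,0,0,0],[-0.8,0,0,0],[-0.85,0,0,0],[-0.9,0,0,0],[-0.95,0,0,0],[-1,0,0,0],[-1.05,0,0,0],[-1.1,0,0,0],[-1.15,0,0,0],[-1.2,0,0,0]]]}}

```text
time: 20.1
position: [0.5269, 0.1254, 0.2773]
ee_rot: [180.0, -0.0, 83.6]
force: [1.5, 3.7, 1.0]
finger_gap: 0.0002
grasp_force: 2.0
```

Emit:
{"api": "play_rows", "payload": {"increments": [[[-0.06,0,0,0],[-0.12,0,0,0],[-0.18,0,0,0],[-0.24,0,0,0],[-0.3,0,0,0],[-0.36,0,0,0],[-0.42,0,0,0],[-0.48,0,0,0],[-0.54,0,0,0],[-0.6,0,0,0],[-0.66,0,0,0],[-0.72,0,0,0],[-0.78,0,0,0],[-0.84,0,0,0],[-0.9,0,0,0],[-0.96,0,0,0],[-1,0,0,0]]]}}

```text
time: 21.8
position: [0.5242, 0.1006, 0.2772]
ee_rot: [180.0, 0.0, 83.6]
force: [3.2, 3.6, -0.3]
finger_gap: 0.0004
grasp_force: 2.0
```

```bash
cat >> h.py <<'E'
def tabforce(n=4):
    F=[]
    for k in range(n): s=r.get_state(); t=r.snapshot("top"); F.append(s["force"])
    F=np.mean(F,0); print(s["time"],"y_tcp",((s["position"][:2]-C)@u(PHI0)).round(4),"F along",(F[:2]@u(PHI0)).round(2),"F side",(F[:2]@tg(PHI0)).round(2)); return t
E
python3 -c "
from h import *
tabforce()"
```

```text
21.95 y_tcp 0.1583 F along 3.38 F side 2.6
```

Emit:
{"api": "play_rows", "payload": {"increments": [[[-0.04,0,0,0],[-0.08,0,0,0],[-0.12,0,0,0],[-0.16,0,0,0],[-0.2,0,0,0],[-0.24,0,0,0],[-0.28,0,0,0]]]}}

```text
time: 22.7
position: [0.5233, 0.0938, 0.2772]
ee_rot: [-180.0, -0.0, 83.6]
force: [2.1, 9.6, 1.6]
finger_gap: 0.0003
grasp_force: 4.6
```

```bash
python3 -c "
from h import *
tabforce()"
```

```text
22.85 y_tcp 0.1516 F along 5.99 F side 1.74
```

Emit:
{"api": "play_rows", "payload": {"increments": [[[-0.02,0,0,0],[-0.04,0,0,0],[-0.06,0,0,0],[-0.06,0,0,0]]]}}

```text
time: 23.3
position: [0.5232, 0.0934, 0.2773]
ee_rot: [180.0, -0.2, 83.6]
force: [3.5, 10.6, 0.6]
finger_gap: 0.0002
grasp_force: 5.9
```

Emit:
{"api": "play_rows", "payload": {"increments": [[[-0.02,0,0,0],[-0.04,0,0,0],[-0.04,0,0,0]]]}}

```text
time: 23.6
position: [0.5231, 0.0931, 0.2773]
ee_rot: [180.0, -0.3, 83.6]
force: [4.0, 16.1, 0.2]
finger_gap: 0.0006
grasp_force: 8.1
```

```bash
python3 -c "
from h import *
tabforce()"
```

```text
23.75 y_tcp 0.1508 F along 16.14 F side 2.3
```

```bash
cat >> h.py <<'E'
def tab(q):
    A,o=cam(q); Z=q["range_z"]; K=q["intrinsics"]; g=grid(Z.shape); p=(g-[K[0,2],K[1,2]])/[K[0,0],K[1,1]]
    p=p/(1+q["k1"]*(p**2).sum(1,keepdims=True)); z=Z.ravel(); X=(np.c_[p,np.ones(len(p))]*z[:,None])@A.T+o
    D=X[:,:2]-C; yy=D@u(PHI0); xx=D@tg(PHI0)
    m=(z>0)&(X[:,2]>.136)&(X[:,2]<.152)&(yy>.10)&(yy<.22)&(abs(xx)<.05)
    print("tab n",m.sum(),"y",np.percentile(yy[m],[3,50,97]).round(4) if m.sum()>5 else None)
E
python3 -c "
from h import *
t=tabforce(2); tab(t); meas(t)"
```

```text
23.85 y_tcp 0.1508 F along 15.73 F side 2.27
tab n 0 y None
nose 107 []
mark r 76 87 372 186.75
mark r 46 58 301 184.86
mark r 58 68 274 185.4
mark r 66 76 315 187.21
tick -5 18 -0.51
tick -1 44 -0.2
tick 2 113 0.05
tick 5 99 -0.4
```

Emit:
{"api": "play_rows", "payload": {"increments": [[[-0.03,0,0,0],[-0.03,0,0,0]]]}}

```text
time: 24.1
position: [0.523, 0.0929, 0.2774]
ee_rot: [179.9, -0.3, 83.6]
force: [4.5, 19.0, 0.6]
finger_gap: 0.0005
grasp_force: 9.7
```

The fork is firmly on the buffer at about 19 N. Backing off, rising, and checking.

Emit:
{"api": "play_rows", "payload": {"increments": [[[0.1,0,0,0],[0.3,0,0,0],[0.8,0,0,0],[1.2,0,0,0],[1.2,0,0,0],[1.2,0,-2,0],[1.2,0,-4,0],[3,0,-5,0],[4,0,-5,0],[5,0,-5,0],[5,0,-5,0],[5,0,-5,0],[5,0,-5,0]]]}}

```text
time: 25.4
position: [0.5368, 0.214, 0.4018]
ee_rot: [-180.0, 0.0, 83.6]
force: [-0.2, -0.9, -0.2]
finger_gap: 0.0005
grasp_force: 0.0
```

```bash
python3 -c "
from h import *
s=r.get_state(); print(s['time'],s['position'],s['force'])
t=r.snapshot('top'); tab(t); meas(t); d=r.snapshot('wrist'); print('w'); meas(d,s)
A,o=cam(d,s); Z=d['range_z']; K=d['intrinsics']; g=grid(Z.shape); p=(g-[K[0,2],K[1,2]])/[K[0,0],K[1,1]]
p=p/(1+d['k1']*(p**2).sum(1,keepdims=True)); z=Z.ravel(); X=(np.c_[p,np.ones(len(p))]*z[:,None])@A.T+o
D=X[:,:2]-C; yy=D@u(PHI0); xx=D@tg(PHI0); m=(z>0)&(X[:,2]>.10)&(X[:,2]<.152)&(yy>.12)&(yy<.22)&(abs(xx)<.03)
print('wrist tab',m.sum(),np.percentile(yy[m],[3,50,97]) if m.any() else 0)
"
```

```text
25.4 [0.53681071 0.21398404 0.40176748] [-0.17036441 -0.90362694 -0.20194144]
tab n 50 y [0.1313 0.1348 0.1386]
nose 188 []
mark r 76 87 378 186.72
mark r 46 58 302 184.87
mark r 58 68 266 185.26
mark r 66 76 277 186.92
tick -5 21 -0.51
tick -1 17 0.44
tick 2 117 0.05
w
nose 0 []
mark r 76 87 0 None
mark r 46 58 435 186.38
mark r 58 68 430 186.4
mark r 66 76 86 186.35
tick 1 83 2.04
wrist tab 1142 [0.13508681 0.14095768 0.14201735]
```

The tab moved 44.5 mm and its face is at about 141 mm, so the fork is home. The arm is clear. Handing in.

```bash
python3 -c "
from cell import r
print(r.sign_off())"
```

```text
the job is handed in; nothing more can be done
None
```

The job is handed in at about 25 s. Before locking, the handle rested within about 1° of the long mark. The fork is home on its buffer (tab face at about 141 mm, nominal 140) after a push that peaked near 19 N; I had no clean reading of the nose angle after locking.

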